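# Set the end stop bushes and hold a block in the locating corner

### The arm

A 6-joint arm with a two-finger parallel gripper is mounted at the origin on a cart in front of the work surface, level with it; the furniture and walls round the work are solid. World frame = base frame: x ahead of the robot, y to its left, z up, the work surface at z = 0. Lengths are in m, angles in rad, forces in N, time in s.
With the tool pointing down it reaches from about 0.425 to 0.95 m from the base axis. Payload 3.5 kg.
Tool frame: the origin (TCP) lies midway between the tips of the shut fingers; the grasp point (between the pads) lies 19 mm behind it; z points along the fingers, y is the line along which they close (so a half turn about z gives the same grasp; the last joint's range is limited). The gripper opens to 85 mm and grips with 20 to 120 N. Pads are 22 mm wide; open, the fingers measure 114 mm over their backs; the gripper's body (76 mm by 85 mm) begins 54 mm behind the grasp point. The pads swing forward as they close: fully open they stand 13 mm farther back than shut.
Start: joints at [-1.281, 0.286, 1.577, -0, 1.279, -0.15], TCP at [0.287, -0.611, 0.231] pointing down, gripper open.
Joint ranges: [-2.77, 2.77], [-0.9, 2.22], [0.21, 2.48], [-1.53, 4.67], [0.24, 2.81], [-2.84, 2.84]. Speed limits (rad/s): [2.79, 2.79, 3.14, 3.14, 3.14, 3.14].

### API

Orientations are given as a unit quaternion [x, y, z, w].
In Python, from station import r gives the robot as it stands.
- The arm moves only by the tool jog_arm, never from a script. Its arguments are lists of equal length, an entry for each row: "slide": the shift along the tool's x, y, z in units of 15 cm (1.0 is 15 cm), a list of three; "angular": the turn, a rotation vector about the tool's x, y, z in units of 90 degrees (1.0 is 90 degrees), a list of three; "grip": the opening in per cent of the stroke, from 0 (shut) to 100 (fully open). A call has 1 to 10 rows; each row is the pose to reach, as a shift and turn from the pose commanded when the call began, along the tool's axes at that moment; what a row does not reach only later rows make up. A row lasts 1/12 s, in which the tool goes at most 41.7 mm and 7.16 degrees, less where a joint would pass 70% of its speed; a pose out of reach is approached as far as the arm can. A call with a number of a shift or a turn outside -1 to 1 is refused whole. A call with a gripper value outside its range is refused whole. The fingers move at their own pace and stop on an object; "squeeze" is the grip in N (left out, the last holds). Time passes only in rows, so rows that repeat a pose let the fingers close. It gives the time, the measured TCP pose, the force, the opening and the grip force at its end, in the units of the state.
- r.get_state(): the state, without advancing time (a new reading comes with each control period).
- r.snapshot(name): name is "scene" or "side" or "wrist"; returns a dict with "image" (400x640x3 uint8, blue, green, red), "range_z" (400x640 float32, m along the optical axis (not along the pixel's ray), 0 where there is no reading), "fx", "fy", "cx", "cy" (pixels), "view" (4x4, takes a point from world to camera coordinates). Camera axes: x right, y down, z forward; pixel columns grow to the right and rows downward; lengths in m; the calibration is good to about 2 mm. A picture is of the moment at which its call begins.
- r.job_done(): hands the job in; it is judged then, once.
The state is a dict: "time_s": time; "joint_positions": joint angles; "joint_velocities": joint speeds; "effort": joint torques, N m; "position": TCP position; "ee_rot": TCP orientation; "contact_force": force on the tool from outside, world axes, zero at the start; "moment": the same for the moment, N m; "grip_width": finger opening in m; "finger_force": force on a finger pad.
Only numpy, scipy, OpenCV 4.12 (cv2) and the standard library are available. Lean on these libraries where they do the work, as an engineer would, in place of code of your own. Each camera call takes 0.05 s, during which the arm holds its last target. There are 200 camera calls.

### The job

Make the end stop of the locating fixture: stand one plain brass bush in pocket 1 (the pocket next to the rail), let go of it, then stand the other in pocket 2, both right down in their pockets and upright. Then lay the aluminium bearing block flat on the fixture's base with its longer side across the two bushes and press it into the corner, against the rail and against the bushes at once, and finish while still holding it pressed there: do not let go. Leave the other parts on the bench where they are.

Things in the scene. Friction and masses are not known exactly. Their poses are not given: they have to be found in the camera images.
- fixture: Fixed locating fixture: aluminium base 120 x 120 x 16 mm, origin at the centre of its underside, z up, heading within 0.3 rad. A steel rail runs along its -y edge; two pockets lie in a row along y near its +x edge (one dark dot beside pocket 1, two beside pocket 2). The block is pressed to -y (rail) and +x (bushes); its centre is then about 5 mm to -x and 10 mm to -y of the origin.
- rail: Steel rail on the base, 120 (along fixture x) x 14 x 10 mm high, top 26 mm above the bench. Origin at the centre of its underside, 47 mm to -y of the fixture's origin; its stop face is its +y face, 40 mm to -y of the fixture's origin. Same axes as the fixture.
- pocket_1 (a point): Centre of the mouth of pocket 1, level with the top of the base (16 mm above the bench). Pocket 20 mm in diameter, 10 mm deep, rim chamfered 2.5 mm. Lies 22 mm from the rail's stop face and 30 mm to +x of the fixture's centre. Same axes as the fixture.
- pocket_2 (a point): Centre of the mouth of pocket 2, the same size, 32 mm to +y of pocket 1.
- bush_a: Plain cylindrical brass bush, 18 mm in diameter, 22 mm high, 35 g, standing upright on the bench; origin at the centre of its underside. Seated in a pocket it stands 12 mm proud of the base. The two brass bushes are alike; either goes in either pocket.
- bush_b: The other plain brass bush, the same as bush_a.
- block: Aluminium block 52 (its x) x 60 (its y) x 28 mm with a 20 mm bore through its middle and four small dark dots on top, about 0.24 kg (varies), lying flat; origin at the centre of its underside, z up. On the base its top is 44 mm above the bench, 16 mm above the bush tops and 18 mm above the rail, so it can be gripped there across the 52 mm. In the corner its x lies along the fixture's x. A toggle clamp stands close behind its start: carry it over at 0.15 m.
- flanged_bush: Bystander: steel bush with a flange at its foot, 30 mm across the flange, 28 mm high; origin at the centre of its underside. Stands among the brass bushes.
- steel_ring: Bystander: steel ring 36 mm in diameter, 12 mm high; origin at the centre of its underside. Lies among the brass bushes.
- shaft: Bystander: stepped shaft standing on end, 17 mm in diameter, 80 mm high; origin at its foot.
- gauge: Bystander: plug gauge 122 mm long, lying flat; origin at the centre of its underside.
- fitting: Bystander: small air fitting standing on end, 14 mm in diameter, 31 mm high; origin at its foot.
- long_bush: Bystander: long steel bush standing on end, 26 mm in diameter, 45 mm high; origin at its foot.

How it is judged:
On the way, in this order (a step that is already met when the one before it is completed fails the run):
1. one brass bush stands seated in pocket 1 and is let go, pocket 2 still empty (((horizontal distance between bush_a and pocket_1 below 0.004 m and z of bush_a in the frame of fixture below 0.0085 m and angle between bush_a's own z axis and vertical below 0.15 rad and contact force between bush_a and the fingers below 0.05 N) or (horizontal distance between bush_b and pocket_1 below 0.004 m and z of bush_b in the frame of fixture below 0.0085 m and angle between bush_b's own z axis and vertical below 0.15 rad and contact force between bush_b and the fingers below 0.05 N)) and not (horizontal distance between bush_a and pocket_2 below 0.012 m and z of bush_a in the frame of fixture below 0.014 m) and not (horizontal distance between bush_b and pocket_2 below 0.012 m and z of bush_b in the frame of fixture below 0.014 m)), for 0.2 s.
2. both brass bushes stand seated and let go, with the block not yet on the fixture ((((horizontal distance between bush_a and pocket_1 below 0.004 m and z of bush_a in the frame of fixture below 0.0085 m and angle between bush_a's own z axis and vertical below 0.15 rad and contact force between bush_a and the fingers below 0.05 N) and (horizontal distance between bush_b and pocket_2 below 0.004 m and z of bush_b in the frame of fixture below 0.0085 m and angle between bush_b's own z axis and vertical below 0.15 rad and contact force between bush_b and the fingers below 0.05 N)) or ((horizontal distance between bush_b and pocket_1 below 0.004 m and z of bush_b in the frame of fixture below 0.0085 m and angle between bush_b's own z axis and vertical below 0.15 rad and contact force between bush_b and the fingers below 0.05 N) and (horizontal distance between bush_a and pocket_2 below 0.004 m and z of bush_a in the frame of fixture below 0.0085 m and angle between bush_a's own z axis and vertical below 0.15 rad and contact force between bush_a and the fingers below 0.05 N))) and horizontal distance between block and fixture above 0.1 m), for 0.2 s.
3. the block is pressed against the rail and the bushes at once (contact force between block and rail above 1.5 N and (contact force between block and bush_a above 1.5 N or contact force between block and bush_b above 1.5 N) and contact force between block and the fingers above 1 N and z of block in the frame of fixture between 0.0135 and 0.018 m and x of block in the frame of fixture between -0.015 and 0.003 m and y of block in the frame of fixture between -0.014 and -0.006 m and angle between block's own z axis and vertical below 0.05 rad and angle between the x axis of block and the x axis of fixture, either way round below 0.06 rad and (((horizontal distance between bush_a and pocket_1 below 0.004 m and z of bush_a in the frame of fixture below 0.0085 m and angle between bush_a's own z axis and vertical below 0.15 rad) and (horizontal distance between bush_b and pocket_2 below 0.004 m and z of bush_b in the frame of fixture below 0.0085 m and angle between bush_b's own z axis and vertical below 0.15 rad)) or ((horizontal distance between bush_b and pocket_1 below 0.004 m and z of bush_b in the frame of fixture below 0.0085 m and angle between bush_b's own z axis and vertical below 0.15 rad) and (horizontal distance between bush_a and pocket_2 below 0.004 m and z of bush_a in the frame of fixture below 0.0085 m and angle between bush_a's own z axis and vertical below 0.15 rad)))), for 0.3 s.
At the end, for the whole second after the job is handed in: A brass bush seated in each pocket (4 mm, 0.15 rad); the block flat on the base, square to the fixture within 0.06 rad, 60 mm side across the bushes, in the corner within 4 mm or so, still, held by the fingers, pressed with over 1.5 N on the rail and over 1.5 N on a bush through the last second (all of step 3 and linear speed of block below 0.01 m/s); the arm keeps its last pose, push and grip.
It fails at once if a part that is not part of the job moved more than 25 mm (distance of any of flanged_bush, steel_ring, shaft, gauge, fitting, long_bush from where it was at the start of the episode above 0.025 m).
It also fails if it takes over 72 s, if anything falls off the work surface, if the arm or the gripper's body presses on something with over 40 N, if the wrist force passes 120 N, or if a joint passes its speed limit or range.

## Working session

There is one attempt and no reset: what is moved stays moved. The work goes in short steps, Python scripts to look and compute and a tool call to move; the robot and the scene stay as the last step left them, time stands still between calls to the robot, and variables do not carry over. Pictures are saved under pics/ and viewed, at most 10 in all, crops included, and the job is handed in when it is done.

Besides the shell and the picture viewer there is one more tool, called after ">>>" as a command line: name --argument value ..., lists and objects as JSON in quotes. jog_arm: Moves the arm, as the interface text tells. Its arguments: {"type":"object","properties":{"slide":{"type":"array"},"angular":{"type":"array"},"grip":{"type":"array"},"squeeze":{"type":"number"}},"required":["slide","angular","grip"]}

```bash
ls; mkdir -p pics; cat > h.py <<'E'
import numpy as np, cv2
from station import r
def snap(n,f):
    s=r.snapshot(n); cv2.imwrite(f,s["image"]); np.savez(''+n+'.npz',**s); return s
def ld(n): return np.load(''+n+'.npz')
def px(s,u,v,z=None):
    "world point of pixel; z: intersect with plane z, else by range"
    T=np.linalg.inv(s["view"]); d=np.array([(u-s["cx"])/s["fx"],(v-s["cy"])/s["fy"],1.])
    o=T[:3,3]; w=T[:3,:3]@d
    if z is None: return o+w*s["range_z"][int(v),int(u)]
    return o+w*(z-o[2])/w[2]
E
python3 - <<'E'
from h import *
for n in("scene","side"):
    s=snap(n,f'pics/{n}0.png'); print(n,np.linalg.inv(s["view"])[:3].round(3).tolist(),s["fx"])
print(r.get_state())
E
```

```text
pics
scene [[0.771, -0.517, 0.372, 0.253], [-0.636, -0.623, 0.455, -0.529], [-0.003, -0.587, -0.809, 0.754]] 459.18916587497927
side [[0.821, -0.426, 0.379, 0.13], [-0.571, -0.625, 0.533, -0.734], [0.01, -0.654, -0.756, 0.887]] 454.50360065392067
{'time_s': 0.1, 'joint_positions': array([-1.28098280e+00,  2.87138940e-01,  1.57804278e+00,  1.96750250e-05,
        1.27860319e+00, -1.50007560e-01]), 'joint_velocities': array([-0.00034528, -0.00227629, -0.00230573, -0.00083822,  0.0021608 ,
       -0.00147438]), 'effort': array([ 9.75633448e-04, -4.07295549e+01, -2.93697846e+01, -1.37358124e-04,
        3.42758263e-03, -2.29678352e-05]), 'position': array([ 0.28725321, -0.61016583,  0.23003766]), 'ee_rot': array([ 9.75917002e-01,  2.18139413e-01, -6.71655800e-05, -1.09410571e-03]), 'contact_force': array([ 0.2836123 , -0.19065729,  0.02162953]), 'moment': array([ 0.05174056, -0.02903571,  0.01017434]), 'finger_force': 0.0, 'grip_width': 0.08553573937598849}
```

View pics/scene0.png

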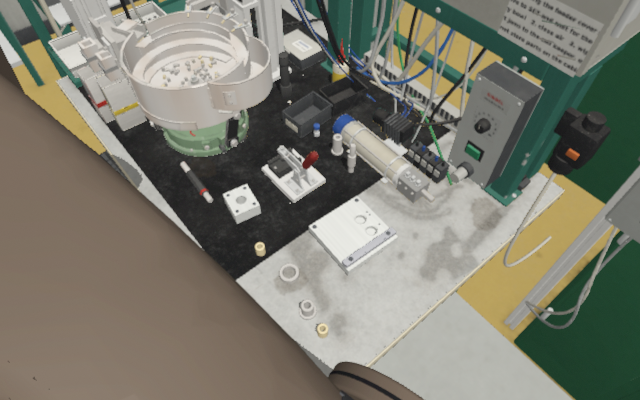

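View pics/side0.png

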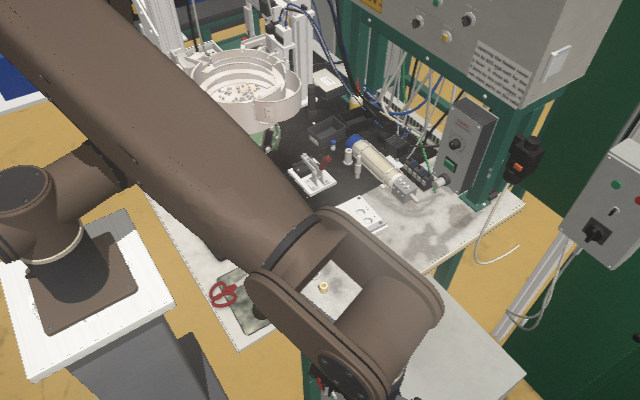

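The scene picture shows brass bushes near (260,249) and (323,330), the ring at (289,272), the flanged bush at (307,308), the block at (241,203) and the fixture at (352,233). In the side view the arm hides most of this. I'll enlarge the scene picture.

```bash
python3 - <<'E'
from h import *
i=ld("scene")["image"]
c=cv2.resize(i[180:345,210:410],None,fx=4,fy=4,interpolation=cv2.INTER_CUBIC)[:600]
cv2.imwrite('pics/crop0.png',c[:600,:800])
E
```

```text
(no output)
```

View pics/crop0.png

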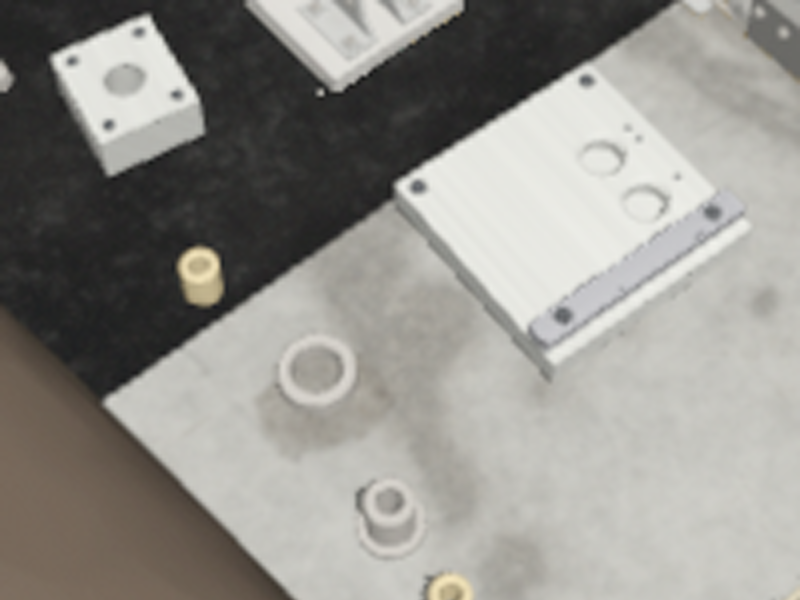

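The crop shows bush tops at (200,262) and (450,588), pocket mouths at (646,203) for pocket 1 and (603,158) for pocket 2, and rail screws at (563,316) and (712,213). The block bore is at (125,79) with dots at (71,62), (139,32), (177,95) and (108,125).

```bash
python3 - <<'E'
from h import *
s=ld("scene")
f=lambda x,y,z:px(s,(x+.5)/4-.5+210,(y+.5)/4-.5+180,z)
for n,a in dict(b1=(200,262,.022),b2=(450,588,.022),p1=(646,203,.016),p2=(603,158,.016),railL=(563,316,.026),railR=(712,213,.026),fL=(418,187,.016),fR=(587,80,.016),bore=(125,79,.028),d1=(71,62,.028),d2=(139,32,.028),d3=(177,95,.028),d4=(108,125,.028),ring=(317,370,.012),fl=(389,497,.028)).items():
    print(n,f(*a).round(4), f(a[0],a[1],None).round(4))
E
```

```text
b1 [ 0.4423 -0.1292  0.022 ] [ 0.4438 -0.126   0.0161]
b2 [ 0.4319 -0.321   0.022 ] [ 0.4335 -0.3191  0.0153]
p1 [ 0.6253 -0.2344  0.016 ] [ 0.6307 -0.2302  0.0054]
p2 [ 0.627  -0.2026  0.016 ] [ 0.6308 -0.1993  0.0086]
railL [ 0.5504 -0.2581  0.026 ] [ 0.5495 -0.259   0.0282]
railR [ 0.6401 -0.262   0.026 ] [ 0.6407 -0.2616  0.025 ]
fL [ 0.5479 -0.1585  0.016 ] [ 0.5471 -0.1595  0.018 ]
fR [ 0.6524 -0.1633  0.016 ] [ 0.6513 -0.1643  0.0181]
bore [ 0.4724 -0.0245  0.028 ] [ 0.476  -0.0161  0.0159]
d1 [0.4577 0.0011 0.028 ] [ 4.571e-01 -3.000e-04  3.000e-02]
d2 [ 0.494  -0.0048  0.028 ] [ 0.4944 -0.0039  0.0267]
d3 [ 0.4864 -0.0487  0.028 ] [ 0.4866 -0.0484  0.0275]
d4 [ 0.4507 -0.0421  0.028 ] [ 0.4507 -0.0421  0.0279]
ring [ 0.4529 -0.203   0.012 ] [ 4.561e-01 -1.978e-01  4.000e-04]
fl [ 0.4359 -0.2763  0.028 ] [ 0.4381 -0.2732  0.0191]
```

```bash
cat >> h.py <<'E'
from scipy.spatial.transform import Rotation as Rn
def plan(x,y,z,yaw):
    "slide/angular to reach TCP x,y,z, tool down, tool y axis at world angle yaw (mod pi)"
    s=r.get_state(); R0=Rn.from_quat(s["ee_rot"]).as_matrix(); p=s["position"]
    d=R0.T@(np.array([x,y,z])-p)/.15
    best=None
    for k in(0,np.pi):
        c,sn=np.cos(yaw+k),np.sin(yaw+k); Y=np.array([c,sn,0]); Z=np.array([0,0,-1.])
        rv=Rn.from_matrix(R0.T@np.c_[np.cross(Y,Z),Y,Z]).as_rotvec()/(np.pi/2)
        if best is None or np.linalg.norm(rv)<np.linalg.norm(best): best=rv
    print("t",s["time_s"],"p",p.round(4),"yaw",np.arctan2(R0[1,1],R0[0,1]).round(3),"F",s["contact_force"].round(1),"w",round(s["grip_width"],4),"ff",s["finger_force"],"\nslide",d.round(3).tolist(),"ang",best.round(3).tolist(),"rows",np.ceil(max(np.linalg.norm(d)*150/41.7,np.linalg.norm(best)*90/7.16)))
E
python3 - <<'E'
from h import *
plan(.432,-.321,.15,-.046)
s=ld("scene")
f=lambda x,y,z:px(s,(x+.5)/4-.5+210,(y+.5)/4-.5+180,z)
print(f(335,88,0),f(250,5,0))
E
```

```text
t 0.1 p [ 0.2873 -0.6102  0.23  ] yaw -1.131 F [ 0.3 -0.2  0. ] w 0.0855 ff 0.0 
slide [1.694, -1.332, 0.537] ang [-0.001, -0.001, -0.691] rows 9.0
[ 0.55956112 -0.07766969  0.        ] [ 0.55813205 -0.00690627  0.        ]
```

>>> jog_arm --slide '[[0.85,-0.67,0.2],[0.85,-0.67,0.2],[0.85,-0.67,0.2],[0.85,-0.67,0.2],[0.85,-0.67,0.2],[0.85,-0.67,0.2],[0.85,-0.67,0.2],[0.85,-0.67,0.2],[0.85,-0.67,0.2],[0.85,-0.67,0.2]]' --angular '[[0,0,-0.69],[0,0,-0.69],[0,0,-0.69],[0,0,-0.69],[0,0,-0.69],[0,0,-0.69],[0,0,-0.69],[0,0,-0.69],[0,0,-0.69],[0,0,-0.69]]' --grip '[100,100,100,100,100,100,100,100,100,100]'

```text
time_s: 0.93
position: [0.3599, -0.4651, 0.2007]
ee_rot: [0.723, 0.691, 0.0, -0.001]
contact_force: [0.1, -0.1, 0.4]
grip_width: 0.0857
finger_force: 0.0
```

```bash
python3 -c "
from h import *
plan(.432,-.321,.15,-.046)"
```

```text
t 0.9333 p [ 0.3599 -0.4651  0.2007] yaw -0.046 F [ 0.1 -0.1  0.4] w 0.0857 ff 0.0 
slide [0.981, 0.437, 0.339] ang [-0.0, -0.001, 0.0] rows 5.0
```

>>> jog_arm --slide '[[0.98,0.437,0.34],[0.98,0.437,0.34],[0.98,0.437,0.34],[0.98,0.437,0.34],[0.98,0.437,0.34],[0.98,0.437,0.34],[0.98,0.437,0.34],[0.98,0.437,0.34]]' --angular '[[0,0,0],[0,0,0],[0,0,0],[0,0,0],[0,0,0],[0,0,0],[0,0,0],[0,0,0]]' --grip '[55,55,55,55,55,55,55,55]'

```text
time_s: 1.6
position: [0.4324, -0.3232, 0.1511]
ee_rot: [0.724, 0.69, -0.0, 0.001]
contact_force: [-0.9, -0.1, 0.1]
grip_width: 0.0471
finger_force: 0.0
```

```bash
python3 -c "
from h import *
plan(.432,-.321,.0105,-.046)
s=snap('wrist','pics/w1.png'); print(np.linalg.inv(s['view'])[:3].round(3).tolist(),s['fx'])"
```

```text
t 1.6 p [ 0.4324 -0.3232  0.1511] yaw -0.049 F [-0.9 -0.1  0.1] w 0.0471 ff 0.0 
slide [0.015, -0.004, 0.937] ang [0.001, 0.001, -0.002] rows 4.0
[[0.999, -0.047, -0.015, 0.435], [-0.049, -0.951, -0.306, -0.246], [0.0, 0.306, -0.952, 0.294]] 305.64568449566156
```

View pics/w1.png

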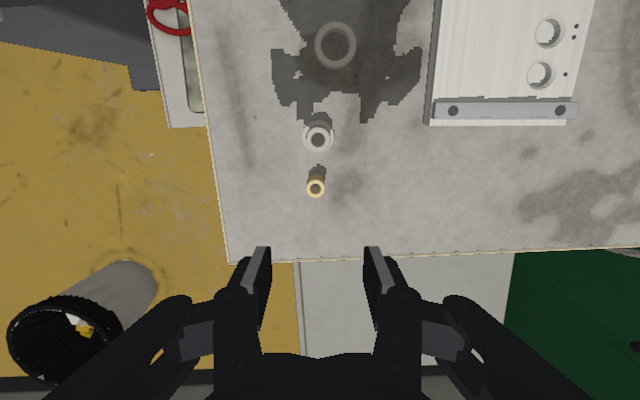

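The wrist view shows the bush top at (316,188), the flanged bush at (318,138), and pockets at (541,75) for pocket 1 and (549,33) for pocket 2.

```bash
python3 -c "
from h import *
s=ld('wrist')
i=s['image'].astype(int); m=((i[:,:,2]-i[:,:,0])>45)[170:205,295:335]; v,u=np.nonzero(m); print(u.mean()+295,v.mean()+170,len(u),u.min()+295,u.max()+295,v.min()+170,v.max()+170)
for a in [(316,187.5,.022),(541,75,.016),(549,33,.016),(453,111,.026),(560,110,.026)]: print(px(s,*a).round(4))
"
```

```text
315.1298076923077 187.71153846153845 208 306 324 179 197
[ 0.4305 -0.3214  0.022 ]
[ 0.6253 -0.2339  0.016 ]
[ 0.6262 -0.2022  0.016 ]
[ 0.5493 -0.2592  0.026 ]
[ 0.6392 -0.2628  0.026 ]
```

>>> jog_arm --slide '[[0,-0.009,0.7],[0,-0.009,0.7],[0,-0.009,0.7],[0,-0.009,0.7],[0,-0.009,0.7],[0,-0.009,0.7]]' --angular '[[0,0,0],[0,0,0],[0,0,0],[0,0,0],[0,0,0],[0,0,0]]' --grip '[50,50,50,50,50,50]'

```text
time_s: 2.15
position: [0.432, -0.3238, 0.0474]
ee_rot: [0.724, 0.69, -0.0, 0.002]
contact_force: [-0.7, 0.7, 1.0]
grip_width: 0.0428
finger_force: 0.0
```

```bash
python3 -c "
from h import *
plan(.431,-.3212,.0105,-.046)"
```

```text
t 2.15 p [ 0.432  -0.3238  0.0474] yaw -0.049 F [-0.7  0.7  1. ] w 0.0428 ff 0.0 
slide [0.017, -0.008, 0.246] ang [0.002, 0.002, -0.002] rows 1.0
```

>>> jog_arm --slide '[[0.017,-0.006,0.15],[0.017,-0.006,0.245],[0.017,-0.006,0.245],[0.017,-0.006,0.245],[0.017,-0.006,0.245],[0.017,-0.006,0.245],[0.017,-0.006,0.245],[0.017,-0.006,0.245],[0.017,-0.006,0.245],[0.017,-0.006,0.245]]' --angular '[[0,0,0],[0,0,0],[0,0,0],[0,0,0],[0,0,0],[0,0,0],[0,0,0],[0,0,0],[0,0,0],[0,0,0]]' --grip '[50,50,50,50,10,10,10,10,10,10]' --squeeze 40

```text
time_s: 2.98
position: [0.4316, -0.3205, 0.0108]
ee_rot: [0.724, 0.69, -0.0, 0.002]
contact_force: [-1.0, -0.1, 6.3]
grip_width: 0.0151
finger_force: 39.0
```

>>> jog_arm --slide '[[0,0,-0.2],[0,0,-0.4],[0,0,-0.6],[0,0,-0.8],[0,0,-0.8],[0,0,-0.8]]' --angular '[[0,0,0],[0,0,0],[0,0,0],[0,0,0],[0,0,0],[0,0,0]]' --grip '[0,0,0,0,0,0]'

```text
time_s: 3.48
position: [0.4315, -0.3203, 0.1314]
ee_rot: [0.724, 0.69, -0.0, 0.003]
contact_force: [-0.6, 0.4, -0.7]
grip_width: 0.0158
finger_force: 39.0
```

```bash
python3 -c "
from h import *
s=snap('scene','pics/s2.png'); w=snap('wrist','pics/w2.png')
a=cv2.resize(s['image'][250:400,240:400],None,fx=2.5,fy=2.5); b=w['image'][200:400,120:520]
cv2.imwrite('pics/c2.png',np.vstack([cv2.resize(a,(400,375)),b]))
plan(.6253,-.2342,.13,-.046)"
```

```text
t 3.5833 p [ 0.4297 -0.3185  0.1277] yaw -0.047 F [-0.6 -0.7 -0.1] w 0.0158 ff 39.02474284172058 
slide [0.623, 1.276, -0.016] ang [-0.001, -0.001, -0.001] rows 6.0
```

View pics/c2.png

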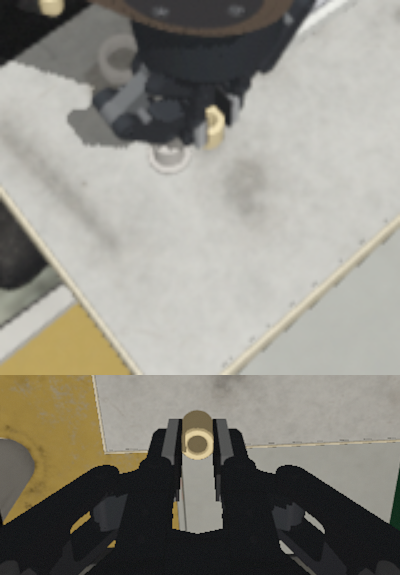

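Bush held upright; its top is at wrist pixel (318,269). I'll check its offset from the TCP.

```bash
python3 -c "
from h import *
w=ld('wrist'); p=r.get_state()['position']; print(p)
for z in (.1277+.0115,): print(px(w,318,269,z), px(w,318,269))
i=w['image'].astype(int); m=((i[:,:,2]-i[:,:,0])>45); m[:225]=0;m[330:]=0;m[:,:290]=0;m[:,350:]=0
v,u=np.nonzero(m);print(u.min(),u.max(),v.min(),v.max())
for vv in range(232,290,4): print(vv,px(w,318,vv).round(4),px(w,304,vv).round(4))
plan(.6253,-.2342,.13,-.046)"
```

```text
[ 0.42970882 -0.31851329  0.12773256]
[ 0.42968629 -0.32069791  0.1392    ] [ 0.42944197 -0.32677679  0.12887881]
293 333 253 329
232 [ 0.4282 -0.3628 -0.0015] [ 0.4146 -0.362  -0.0012]
236 [ 0.4301 -0.3129  0.1173] [ 0.4143 -0.3669 -0.0026]
240 [ 0.4301 -0.3129  0.1225] [ 0.4141 -0.371  -0.0022]
244 [ 0.4301 -0.3122  0.1287] [ 0.4223 -0.3156  0.121 ]
248 [ 0.4301 -0.3124  0.1328] [ 0.4226 -0.3153  0.1265]
252 [ 0.4301 -0.3124  0.1373] [ 0.4228 -0.315   0.1315]
256 [ 0.43   -0.3139  0.1386] [ 0.4231 -0.3144  0.137 ]
260 [ 0.4299 -0.3165  0.1378] [ 0.423  -0.3158  0.1384]
264 [ 0.4295 -0.327   0.1232] [ 0.4229 -0.3178  0.1389]
268 [ 0.4295 -0.3263  0.1286] [ 0.4228 -0.3201  0.1388]
272 [ 0.4294 -0.3266  0.1322] [ 0.4227 -0.3221  0.1392]
276 [ 0.4294 -0.3261  0.1369] [ 0.4328 -0.2422  0.2724]
280 [ 0.4294 -0.3266  0.1397] [ 0.4223 -0.3277  0.1374]
284 [ 0.4293 -0.33    0.1381] [ 0.4012 -0.5019 -0.1267]
288 [ 0.4219 -0.5099 -0.1269] [ 0.4008 -0.5084 -0.1261]
t 3.5833 p [ 0.4297 -0.3185  0.1277] yaw -0.047 F [-0.6 -0.7 -0.1] w 0.0158 ff 39.02474284172058 
slide [0.623, 1.276, -0.016] ang [-0.001, -0.001, -0.001] rows 6.0
```

>>> jog_arm --slide '[[0.32,0.64,0],[0.32,0.64,0],[0.32,0.64,0],[0.32,0.64,0],[0.32,0.64,0]]' --angular '[[0,0,0],[0,0,0],[0,0,0],[0,0,0],[0,0,0]]' --grip '[0,0,0,0,0]'

```text
time_s: 4.0
position: [0.5281, -0.2742, 0.126]
ee_rot: [0.723, 0.691, -0.001, -0.002]
contact_force: [-0.2, -0.1, -1.0]
grip_width: 0.0154
finger_force: 39.2
```

>>> jog_arm --slide '[[0.32,0.637,0.25],[0.32,0.637,0.25],[0.32,0.637,0.25],[0.32,0.637,0.25],[0.32,0.637,0.25],[0.32,0.637,0.25],[0.32,0.637,0.25],[0.32,0.637,0.25]]' --angular '[[0,0,0],[0,0,0],[0,0,0],[0,0,0],[0,0,0],[0,0,0],[0,0,0],[0,0,0]]' --grip '[0,0,0,0,0,0,0,0]'

```text
time_s: 4.67
position: [0.6252, -0.2333, 0.0916]
ee_rot: [0.724, 0.69, -0.0, 0.0]
contact_force: [0.3, 0.3, -0.1]
grip_width: 0.0153
finger_force: 39.3
```

```bash
python3 -c "
from h import *
w=snap('wrist','pics/w3.png'); plan(.6255,-.2315,.0172,-.046)
cv2.imwrite('pics/c3.png',cv2.resize(w['image'][130:330,200:440],None,fx=3,fy=3,interpolation=2))"
```

```text
t 4.7167 p [ 0.6254 -0.2332  0.0918] yaw -0.049 F [-0.6  0.1  0.5] w 0.0153 ff 39.29157614707947 
slide [0.012, -0.0, 0.497] ang [0.0, 0.0, -0.002] rows 2.0
```

View pics/c3.png

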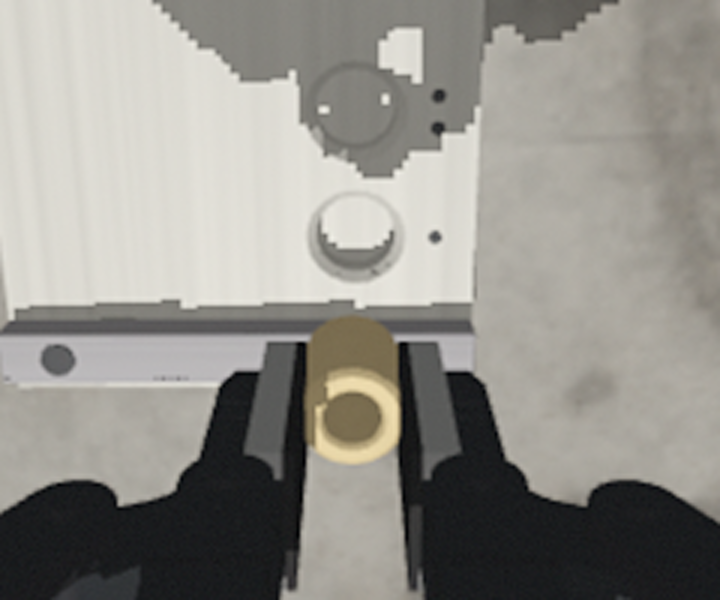

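The pocket 1 rim centre is at crop (356,236), pocket 2 at (355,108), and the bush top at (357,417).

```bash
python3 -c "
from h import *
w=ld('wrist'); f=lambda x,y:((x+.5)/3-.5+200,(y+.5)/3-.5+130)
p=r.get_state()['position'];b=px(w,*f(357,417),p[2]+.0108)
p1=px(w,*f(356,236),.016);p2=px(w,*f(355,108),.016)
print(p,b,p1,p2,'move',p1-b)
t=p+p1-b
plan(t[0],t[1],.0172,-.046)
a=np.arctan2(-(p2-p1)[0],(p2-p1)[1]);print(a)"
```

```text
[ 0.62539394 -0.23323227  0.09178109] [ 0.62485316 -0.23410005  0.10258109] [ 0.62506339 -0.23314546  0.016     ] [ 0.62637891 -0.20035642  0.016     ] move [ 0.00021023  0.00095459 -0.08658109]
t 4.7167 p [ 0.6254 -0.2332  0.0918] yaw -0.049 F [-0.6  0.1  0.5] w 0.0153 ff 39.29157614707947 
slide [0.007, 0.001, 0.497] ang [0.0, 0.0, -0.002] rows 2.0
-0.040099230802482594
```

>>> jog_arm --slide '[[0.009,0.001,0.2],[0.009,0.001,0.36],[0.009,0.001,0.36],[0.009,0.001,0.4],[0.009,0.001,0.42],[0.009,0.001,0.44],[0.009,0.001,0.46],[0.009,0.001,0.48],[0.009,0.001,0.495],[0.009,0.001,0.495]]' --angular '[[0,0,0],[0,0,0],[0,0,0],[0,0,0],[0,0,0],[0,0,0],[0,0,0],[0,0,0],[0,0,0],[0,0,0]]' --grip '[0,0,0,0,0,0,0,0,0,0]'

```text
time_s: 5.55
position: [0.6272, -0.2314, 0.0194]
ee_rot: [0.723, 0.69, -0.0, 0.0]
contact_force: [-2.5, 0.6, 8.3]
grip_width: 0.0155
finger_force: 40.0
```

>>> jog_arm --slide '[[0,0,0.01],[0,0,0.01],[0,0,0.01],[0,0,0.01],[0,0,0.01],[0,0,0.01],[0,0,0.01]]' --angular '[[0,0,0],[0,0,0],[0,0,0],[0,0,0],[0,0,0],[0,0,0],[0,0,0]]' --grip '[0,0,0,50,50,50,50]'

```text
time_s: 6.13
position: [0.6262, -0.2308, 0.015]
ee_rot: [0.724, 0.69, -0.0, -0.0]
contact_force: [-0.0, 0.0, -0.4]
grip_width: 0.0428
finger_force: 0.0
```

>>> jog_arm --slide '[[0,0,-0.3],[0,0,-0.6],[0,0,-0.8],[0,0,-0.8],[0,0,-0.8]]' --angular '[[0,0,0],[0,0,0],[0,0,0],[0,0,0],[0,0,0]]' --grip '[50,50,50,50,50]'

```text
time_s: 6.55
position: [0.6284, -0.232, 0.1393]
ee_rot: [0.724, 0.69, 0.001, 0.004]
contact_force: [-0.9, -0.6, -0.5]
grip_width: 0.0425
finger_force: 0.0
```

```bash
python3 -c "
from h import *
w=snap('wrist','pics/w4.png'); plan(.443,-.128,.13,-.046)
i=w['image'].astype(int); m=(((i[:,:,2]-i[:,:,0])>45)*255).astype(np.uint8)
n,l,st,c=cv2.connectedComponentsWithStats(m)
for k in range(1,n):
  if st[k,4]>40: print(st[k],c[k].round(1),px(w,*c[k],.028).round(4))
u,v=c[1:][np.argmax(st[1:,4])]
for vv in range(int(v)-14,int(v)+15,2): print(vv,px(w,u+8,vv).round(4))
"
```

```text
t 6.6 p [ 0.6268 -0.2311  0.1362] yaw -0.047 F [ 0. -0. -1.] w 0.0432 ff 0.0 
slide [0.629, -1.256, 0.039] ang [0.001, 0.001, -0.001] rows 6.0
[ 62  69  39  25 450] [76.7 82.6] [ 0.4463 -0.1323  0.028 ]
[   0  174   46  150 3557] [ 15.1 264.1] [ 0.3437 -0.2859  0.028 ]
[305 186  20  20 233] [314.5 195.6] [ 0.6257 -0.2327  0.028 ]
[156 345  15  19 104] [163.1 353.7] [ 0.4598 -0.397   0.028 ]
[ 73 346  36  29 332] [ 89.  357.1] [ 0.382  -0.3974  0.028 ]
[ 26 352  14  10  46] [ 32.3 356.7] [ 0.3236 -0.3937  0.028 ]
[418 353  21  23 345] [425.7 366. ] [ 0.7345 -0.428   0.028 ]
250 [-0.6072 -0.6839 -0.8661]
252 [-0.611  -0.6932 -0.8667]
254 [-0.6161 -0.7032 -0.8685]
256 [-0.6213 -0.7133 -0.8705]
258 [-0.6208 -0.7208 -0.867 ]
260 [-0.6237 -0.73   -0.8668]
262 [-0.6332 -0.7422 -0.8725]
264 [-0.6357 -0.7512 -0.8718]
266 [-0.6363 -0.7593 -0.8694]
268 [-0.6374 -0.7677 -0.8674]
270 [-0.6406 -0.7771 -0.8674]
272 [-0.6394 -0.7844 -0.8633]
274 [-0.6443 -0.7947 -0.8648]
276 [-0.6488 -0.8048 -0.8658]
278 [-0.6555 -0.8162 -0.8688]
```

```bash
python3 -c "
from h import *
w=ld('wrist')
for u in (307,321,322): print([px(w,u,v)[2].round(4) for v in (193,195,197)])
s=snap('scene','pics/s5.png')
"
```

```text
[np.float64(0.0286), np.float64(0.0288), np.float64(0.0284)]
[np.float64(0.0295), np.float64(0.0299), np.float64(0.0281)]
[np.float64(0.0284), np.float64(0.0288), np.float64(0.0283)]
```

>>> jog_arm --slide '[[0.32,-0.63,0],[0.32,-0.63,0],[0.32,-0.63,0],[0.32,-0.63,0],[0.32,-0.63,0]]' --angular '[[0,0,0],[0,0,0],[0,0,0],[0,0,0],[0,0,0]]' --grip '[50,50,50,50,50]'

```text
time_s: 7.07
position: [0.5323, -0.1773, 0.1328]
ee_rot: [0.723, 0.69, -0.001, -0.002]
contact_force: [0.4, -0.5, 0.0]
grip_width: 0.0428
finger_force: 0.0
```

>>> jog_arm --slide '[[0.31,-0.63,0.1],[0.31,-0.63,0.1],[0.31,-0.63,0.1],[0.31,-0.63,0.1],[0.31,-0.63,0.1],[0.31,-0.63,0.1],[0.31,-0.63,0.1],[0.31,-0.63,0.1]]' --angular '[[0,0,0],[0,0,0],[0,0,0],[0,0,0],[0,0,0],[0,0,0],[0,0,0],[0,0,0]]' --grip '[50,50,50,50,50,50,50,50]'

```text
time_s: 7.73
position: [0.4434, -0.1286, 0.1209]
ee_rot: [0.724, 0.69, 0.0, 0.001]
contact_force: [-0.5, 0.5, 0.7]
grip_width: 0.0429
finger_force: 0.0
```

```bash
cat >> h.py <<'E'
def brass(w,z):
    i=w['image'].astype(int); m=(((i[:,:,2]-i[:,:,0])>45)*255).astype(np.uint8)
    n,l,st,c=cv2.connectedComponentsWithStats(m)
    for k in range(1,n):
        if 100<st[k,4]<1500: print(st[k],c[k].round(1),px(w,st[k,0]+(st[k,2]-1)/2,st[k,1]+(st[k,3]-1)/2,z).round(4))
E
python3 -c "
from h import *
w=snap('wrist','pics/w5.png'); brass(w,.022); plan(.443,-.130,.0105,-.046)"
```

```text
[ 93   0  31  15 218] [112.    4.5] [0.3046 0.0177 0.022 ]
[303 190  22  22 303] [313.7 200.9] [ 0.4394 -0.1295  0.022 ]
[504 287  30  24 268] [520.7 300. ] [ 0.6247 -0.2341  0.022 ]
[ 173  353   44   47 1128] [200.7 381. ] [ 0.3085 -0.3116  0.022 ]
t 7.7833 p [ 0.4431 -0.1284  0.1208] yaw -0.047 F [-1.3  0.3 -0.7] w 0.0427 ff 0.0 
slide [-0.01, -0.001, 0.735] ang [0.001, 0.0, -0.001] rows 3.0
```

>>> jog_arm --slide '[[-0.008,-0.014,0.25],[-0.008,-0.014,0.5],[-0.008,-0.014,0.65],[-0.008,-0.014,0.735],[-0.008,-0.014,0.735],[-0.008,-0.014,0.735],[-0.008,-0.014,0.735]]' --angular '[[0,0,0],[0,0,0],[0,0,0],[0,0,0],[0,0,0],[0,0,0],[0,0,0]]' --grip '[50,50,50,50,50,50,50]'

```text
time_s: 8.37
position: [0.4411, -0.1294, 0.0112]
ee_rot: [0.724, 0.69, 0.0, 0.001]
contact_force: [0.4, 0.1, 0.2]
grip_width: 0.0427
finger_force: 0.0
```

>>> jog_arm --slide '[[0,0,0],[0,0,0],[0,0,0],[0,0,0],[0,0,0],[0,0,0]]' --angular '[[0,0,0],[0,0,0],[0,0,0],[0,0,0],[0,0,0],[0,0,0]]' --grip '[0,0,0,0,0,0]' --squeeze 40

```text
time_s: 8.87
position: [0.4411, -0.1294, 0.0116]
ee_rot: [0.724, 0.69, 0.0, 0.001]
contact_force: [-0.5, 0.8, 5.7]
grip_width: 0.0154
finger_force: 39.0
```

>>> jog_arm --slide '[[0,0,-0.2],[0,0,-0.4],[0,0,-0.6],[0,0,-0.7],[0,0,-0.7],[0,0,-0.7]]' --angular '[[0,0,0],[0,0,0],[0,0,0],[0,0,0],[0,0,0],[0,0,0]]' --grip '[0,0,0,0,0,0]'

```text
time_s: 9.37
position: [0.4402, -0.1289, 0.1157]
ee_rot: [0.724, 0.69, 0.0, 0.001]
contact_force: [-0.2, -0.1, -1.0]
grip_width: 0.016
finger_force: 39.1
```

```bash
python3 -c "
from h import *
w=snap('wrist','pics/w6.png'); plan(.6264,-.2015,.1,-.046); p=r.get_state()['position']
brass(w,p[2]+.0115)
for v in range(232,290,4): print(v,px(w,318,v).round(4),px(w,304,v).round(4))"
```

```text
t 9.4167 p [ 0.4392 -0.1283  0.1142] yaw -0.047 F [ 0.2 -0.  -0.9] w 0.0155 ff 39.0505975484848 
slide [-0.429, 1.27, 0.094] ang [-0.001, -0.0, -0.001] rows 5.0
[ 96   0  28  13 179] [112.9   4. ] [ 0.3656 -0.0135  0.1257]
[302 251  32  34 655] [317.6 267.4] [ 0.4393 -0.1295  0.1257]
[511 293  30  20 259] [527.9 303.4] [ 0.545  -0.1549  0.1257]
[189 336  21  23 171] [199.7 346.7] [ 0.373  -0.175   0.1257]
[198 374  29  26 197] [213.9 387.1] [ 0.3758 -0.2031  0.1257]
232 [ 0.4384 -0.1666 -0.0016] [ 0.4255 -0.1658 -0.0012]
236 [ 0.44   -0.1215  0.1062] [ 0.4252 -0.1703 -0.0022]
240 [ 0.44   -0.1215  0.1112] [ 0.4322 -0.1237  0.1058]
244 [ 0.4399 -0.1215  0.116 ] [ 0.4323 -0.1242  0.1098]
248 [ 0.4399 -0.1209  0.1217] [ 0.4325 -0.1241  0.1146]
252 [ 0.4399 -0.1218  0.1243] [ 0.4328 -0.1232  0.1208]
256 [ 0.4398 -0.1228  0.1265] [ 0.433  -0.1233  0.125 ]
260 [ 0.4393 -0.1356  0.1071] [ 0.4329 -0.1249  0.126 ]
264 [ 0.4393 -0.1349  0.1129] [ 0.4328 -0.1266  0.1269]
268 [ 0.4393 -0.1352  0.1164] [ 0.4327 -0.1291  0.1263]
272 [ 0.4393 -0.1354  0.1201] [ 0.4325 -0.1316  0.126 ]
276 [ 0.4393 -0.1357  0.1234] [ 0.4324 -0.1333  0.1268]
280 [ 0.4392 -0.1358  0.1269] [ 0.4322 -0.1363  0.1257]
284 [ 0.4391 -0.1381  0.1268] [ 0.4221 -0.2217 -0.0021]
288 [ 0.4356 -0.2271 -0.0025] [ 0.4219 -0.2255 -0.0011]
```

>>> jog_arm --slide '[[-0.2,0.63,0],[-0.2,0.63,0],[-0.2,0.63,0],[-0.2,0.63,0],[-0.2,0.63,0]]' --angular '[[0,0,0],[0,0,0],[0,0,0],[0,0,0],[0,0,0]]' --grip '[0,0,0,0,0]'

```text
time_s: 9.83
position: [0.5316, -0.1626, 0.1123]
ee_rot: [0.724, 0.69, -0.001, -0.003]
contact_force: [0.1, -0.1, -1.3]
grip_width: 0.0154
finger_force: 39.2
```

>>> jog_arm --slide '[[-0.217,0.643,0.15],[-0.217,0.643,0.15],[-0.217,0.643,0.15],[-0.217,0.643,0.15],[-0.217,0.643,0.15],[-0.217,0.643,0.15],[-0.217,0.643,0.15],[-0.217,0.643,0.15],[-0.217,0.643,0.15]]' --angular '[[0,0,0],[0,0,0],[0,0,0],[0,0,0],[0,0,0],[0,0,0],[0,0,0],[0,0,0],[0,0,0]]' --grip '[0,0,0,0,0,0,0,0,0]'

```text
time_s: 10.58
position: [0.627, -0.1998, 0.093]
ee_rot: [0.724, 0.69, 0.0, 0.0]
contact_force: [0.1, 0.2, -0.4]
grip_width: 0.0157
finger_force: 39.3
```

```bash
python3 -c "
from h import *
w=snap('wrist','pics/w7.png'); plan(.627,-.1997,.0172,-.046)
brass(w,r.get_state()['position'][2]+.0115)
cv2.imwrite('pics/c7.png',cv2.resize(w['image'][130:330,200:440],None,fx=3,fy=3,interpolation=2))"
```

```text
t 10.6333 p [ 0.6272 -0.1999  0.0931] yaw -0.047 F [0.4 0.5 0.5] w 0.0154 ff 39.295324087142944 
slide [0.002, -0.001, 0.506] ang [0.0, 0.0, -0.001] rows 2.0
[302 252  32  32 589] [318.5 267.6] [ 0.6261 -0.1996  0.1046]
[  0 305  11  32 185] [  3.2 323.4] [ 0.4628 -0.223   0.1046]
```

View pics/c7.png

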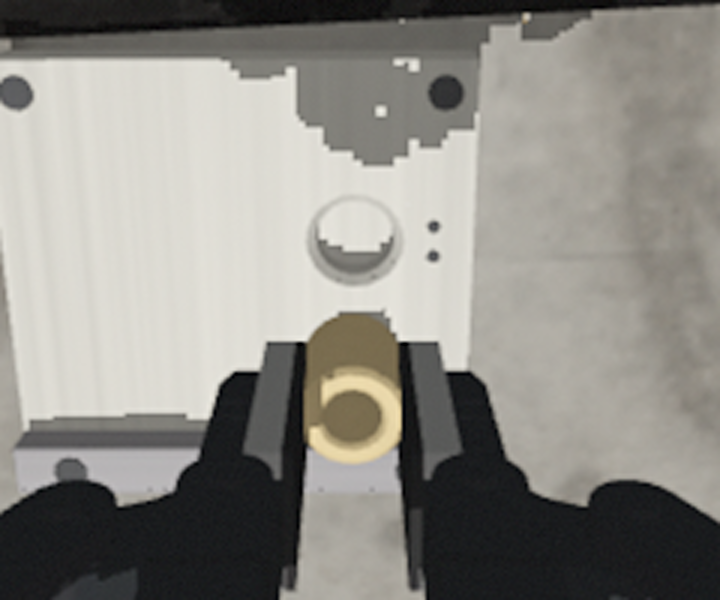

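Pocket 2 is centred at crop (355,240) and the bush top at (355,416).

```bash
python3 -c "
from h import *
w=ld('wrist'); f=lambda x,y:((x+.5)/3-.5+200,(y+.5)/3-.5+130)
p=r.get_state()['position'];b=px(w,*f(355,416),p[2]+.0112)
p2=px(w,*f(355,240),.016); t=p+p2-b; print(b,p2,p2-b); plan(t[0],t[1],.0172,-.046)
for v in (205,208,213): print([px(w,u,v).round(4).tolist() for u in (318,)])
"
```

```text
[ 0.6263401  -0.20025396  0.10425423] [ 0.62652791 -0.20119078  0.016     ] [ 0.00018781 -0.00093682 -0.08825423]
t 10.6333 p [ 0.6272 -0.1999  0.0931] yaw -0.047 F [0.4 0.5 0.5] w 0.0154 ff 39.295324087142944 
slide [-0.006, 0.001, 0.506] ang [0.0, 0.0, -0.001] rows 2.0
[[0.6266, -0.2006, 0.0068]]
[[0.6265, -0.2031, 0.0066]]
[[0.6263, -0.207, 0.0077]]
```

>>> jog_arm --slide '[[-0.004,0,0.2],[-0.004,0,0.36],[-0.004,0,0.38],[-0.004,0,0.4],[-0.004,0,0.42],[-0.004,0,0.44],[-0.004,0,0.46],[-0.004,0,0.48],[-0.004,0,0.5],[-0.004,0,0.51]]' --angular '[[0,0,0],[0,0,0],[0,0,0],[0,0,0],[0,0,0],[0,0,0],[0,0,0],[0,0,0],[0,0,0],[0,0,0]]' --grip '[0,0,0,0,0,0,0,0,0,0]'

```text
time_s: 11.47
position: [0.6283, -0.201, 0.0177]
ee_rot: [0.724, 0.69, 0.0, 0.0]
contact_force: [-4.5, 1.9, 11.7]
grip_width: 0.0157
finger_force: 40.6
```

Down to seating height. I'll release, rise and check both bushes.

>>> jog_arm --slide '[[0,0,0],[0,0,0],[0,0,0],[0,0,0],[0,0,0]]' --angular '[[0,0,0],[0,0,0],[0,0,0],[0,0,0],[0,0,0]]' --grip '[50,50,50,50,50]'

```text
time_s: 11.88
position: [0.6275, -0.2008, 0.0158]
ee_rot: [0.724, 0.69, -0.0, -0.0]
contact_force: [0.0, 0.2, -0.4]
grip_width: 0.0425
finger_force: 0.0
```

>>> jog_arm --slide '[[0,0,-0.3],[0,0,-0.6],[0,0,-0.8],[0,0,-0.9],[0,0,-0.9],[0,0,-0.9]]' --angular '[[0,0,0],[0,0,0],[0,0,0],[0,0,0],[0,0,0],[0,0,0]]' --grip '[50,50,50,100,100,100]'

```text
time_s: 12.38
position: [0.6281, -0.2011, 0.1523]
ee_rot: [0.724, 0.69, 0.0, 0.001]
contact_force: [0.1, 0.3, -0.3]
grip_width: 0.0768
finger_force: 0.0
```

```bash
python3 -c "
from h import *
w=snap('wrist','pics/w8.png'); plan(.4724,-.0245,.15,-.16)
i=w['image'].astype(int); m=(((i[:,:,2]-i[:,:,0])>45)*255).astype(np.uint8); m[:,:250]=0; m[:,400:]=0
n,l,st,c=cv2.connectedComponentsWithStats(m)
for k in range(1,n):
  if st[k,4]>60:
    v,u=np.nonzero(l==k); z=np.array([px(w,a,b)[2] for a,b in zip(u,v)]); print(st[k],px(w,st[k,0]+(st[k,2]-1)/2,st[k,1]+(st[k,3]-1)/2,.028).round(4),np.percentile(z,[10,50,90]).round(4))
"
```

```text
t 12.4333 p [ 0.627  -0.2005  0.15  ] yaw -0.047 F [ 0.6 -0.1 -0.9] w 0.0835 ff 0.0 
slide [1.124, -1.085, 0.002] ang [-0.001, -0.0, 0.072] rows 6.0
[250   9  14  61 566] [ 0.5856 -0.0749  0.028 ] [0.0935 0.1168 0.1372]
[308 182  19  19 214] [ 0.6272 -0.2013  0.028 ] [0.0262 0.0284 0.0295]
[308 215  19  18 198] [ 0.6257 -0.2331  0.028 ] [0.0265 0.0285 0.0295]
[384 347  16  21 269] [ 0.7002 -0.3952  0.028 ] [-0.8719 -0.8682 -0.0024]
```

Both bushes are seated, tops at 28.4 mm. Next the block: back in -x first, then across, keeping clear of the clamp.

>>> jog_arm --slide '[[0.3,-0.95,-0.1],[0.3,-0.95,-0.1],[0.3,-0.95,-0.1],[0.3,-0.95,-0.1],[0.3,-0.95,-0.1],[0.3,-0.95,-0.1]]' --angular '[[0,0,0],[0,0,0],[0,0,0],[0,0,0],[0,0,0],[0,0,0]]' --grip '[100,100,100,100,100,100]'

```text
time_s: 12.93
position: [0.4853, -0.148, 0.1636]
ee_rot: [0.724, 0.69, -0.001, -0.002]
contact_force: [0.5, -0.1, 0.5]
grip_width: 0.0854
finger_force: 0.0
```

>>> jog_arm --slide '[[0.824,-0.135,0],[0.824,-0.135,0],[0.824,-0.135,0],[0.824,-0.135,0],[0.824,-0.135,0],[0.824,-0.135,0],[0.824,-0.135,0]]' --angular '[[0,0,0.072],[0,0,0.072],[0,0,0.072],[0,0,0.072],[0,0,0.072],[0,0,0.072],[0,0,0.072]]' --grip '[100,100,100,100,100,100,100]'

```text
time_s: 13.52
position: [0.4735, -0.0257, 0.1656]
ee_rot: [0.762, 0.648, -0.0, -0.0]
contact_force: [-0.8, -0.1, -1.1]
grip_width: 0.0856
finger_force: 0.0
```

```bash
python3 -c "
from h import *
w=snap('wrist','pics/w9.png'); plan(.4724,-.0245,.03,-.16)"
```

```text
t 13.5667 p [ 0.4735 -0.0259  0.1657] yaw -0.162 F [ 0.2 -0.5  0.9] w 0.0858 ff 0.0 
slide [0.008, -0.008, 0.905] ang [-0.0, 0.0, -0.001] rows 4.0
```

View pics/w9.png

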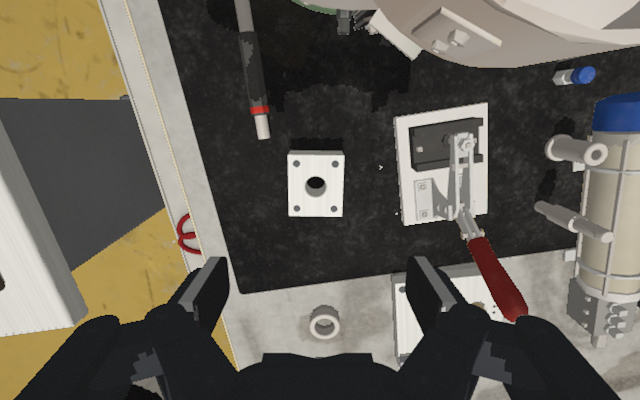

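The wrist view shows the block top with corners (288,151), (344,151), (343,217) and (289,217), bore (316,184). It's square to the tool, and the clamp is at columns 395–525 with its red handle running to (515,315).

```bash
python3 -c "
from h import *
w=ld('wrist')
P=[px(w,u,v,.028) for u,v in ((288,151),(344,151),(343,217),(289,217))]
for p in P: print(p.round(4))
c=np.mean(P,0); print(c,px(w,316,184,.028)); e=(P[1]-P[0]+P[2]-P[3])/2; yaw=np.arctan2(e[1],e[0]); e2=(P[0]+P[1]-P[2]-P[3])/2; print(yaw,np.arctan2(-e2[0],e2[1]),np.linalg.norm(e),np.linalg.norm(e2))
for a in ((470,235),(490,270),(510,310),(395,115),(405,222),(440,205),(465,145)): print(a,px(w,*a).round(3))
plan(c[0],c[1],.03,-.16)"
```

```text
[0.4516 0.0124 0.028 ]
[0.5023 0.0042 0.028 ]
[ 0.4927 -0.0599  0.028 ]
[ 0.4403 -0.0514  0.028 ]
[ 0.47173957 -0.02365396  0.028     ] [ 0.47192077 -0.02256679  0.028     ]
-0.16093521871232216 -0.16228700943694402 0.05223398299948214 0.06476919143853675
(470, 235) [ 0.589 -0.069  0.086]
(490, 270) [ 0.59  -0.084  0.114]
(510, 310) [ 0.588 -0.097  0.141]
(395, 115) [0.558 0.026 0.   ]
(405, 222) [ 0.555 -0.08   0.017]
(440, 205) [ 0.582 -0.057  0.042]
(465, 145) [0.592 0.001 0.072]
t 13.5667 p [ 0.4735 -0.0259  0.1657] yaw -0.162 F [ 0.2 -0.5  0.9] w 0.0858 ff 0.0 
slide [0.013, -0.013, 0.905] ang [-0.0, 0.0, -0.001] rows 4.0
```

>>> jog_arm --slide '[[0.012,-0.012,0.25],[0.012,-0.012,0.5],[0.012,-0.012,0.75],[0.012,-0.012,0.85],[0.012,-0.012,0.85],[0.012,-0.012,0.85],[0.012,-0.012,0.85]]' --angular '[[0,0,0],[0,0,0],[0,0,0],[0,0,0],[0,0,0],[0,0,0],[0,0,0]]' --grip '[100,100,100,100,100,100,100]'

```text
time_s: 14.15
position: [0.4731, -0.0237, 0.04]
ee_rot: [0.762, 0.648, 0.001, 0.001]
contact_force: [0.0, -0.1, 0.9]
grip_width: 0.0853
finger_force: 0.0
```

```bash
python3 -c "
from h import *
plan(.472,-.024,.0105,-.161)"
```

```text
t 14.15 p [ 0.4731 -0.0237  0.04  ] yaw -0.161 F [ 0.  -0.1  0.9] w 0.0853 ff 0.0 
slide [-0.003, -0.007, 0.197] ang [0.002, 0.0, -0.0] rows 1.0
```

>>> jog_arm --slide '[[-0.002,-0.006,0.12],[-0.002,-0.006,0.197],[-0.002,-0.006,0.197],[-0.002,-0.006,0.197],[-0.002,-0.006,0.197],[-0.002,-0.006,0.197],[-0.002,-0.006,0.197],[-0.002,-0.006,0.197],[-0.002,-0.006,0.197],[-0.002,-0.006,0.197]]' --angular '[[0,0,0],[0,0,0],[0,0,0],[0,0,0],[0,0,0],[0,0,0],[0,0,0],[0,0,0],[0,0,0],[0,0,0]]' --grip '[100,100,100,70,50,50,50,50,50,50]' --squeeze 70

```text
time_s: 14.98
position: [0.4726, -0.0233, 0.0111]
ee_rot: [0.761, 0.648, 0.001, 0.002]
contact_force: [0.3, 0.0, 7.0]
grip_width: 0.0503
finger_force: 75.4
```

>>> jog_arm --slide '[[0,0,-0.05],[0,0,-0.15],[0,0,-0.3],[0,0,-0.5],[0,0,-0.7],[0,0,-0.9],[0,0,-0.95],[0,0,-0.95],[0,0,-0.95]]' --angular '[[0,0,0],[0,0,0],[0,0,0],[0,0,0],[0,0,0],[0,0,0],[0,0,0],[0,0,0],[0,0,0]]' --grip '[50,50,50,50,50,50,50,50,50]'

```text
time_s: 15.73
position: [0.4696, -0.0225, 0.1503]
ee_rot: [0.761, 0.648, -0.0, -0.001]
contact_force: [-0.1, -0.2, -3.4]
grip_width: 0.0503
finger_force: 74.4
```

```bash
python3 -c "
from h import *
plan(.4724,-.0245,.15,-.047)
w=snap('wrist','pics/w10.png');s=snap('scene','pics/s10.png')
cv2.imwrite('pics/c10.png',np.hstack([cv2.resize(s['image'][80:280,170:310],(420,600)),cv2.resize(w['image'][100:400,225:415],(380,600))]))"
```

```text
t 15.7333 p [ 0.4696 -0.0225  0.1503] yaw -0.16 F [-0.1 -0.2 -3.4] w 0.0503 ff 74.42347526550293 
slide [-0.01, 0.02, 0.002] ang [-0.001, -0.0, -0.072] rows 1.0
```

View pics/c10.png

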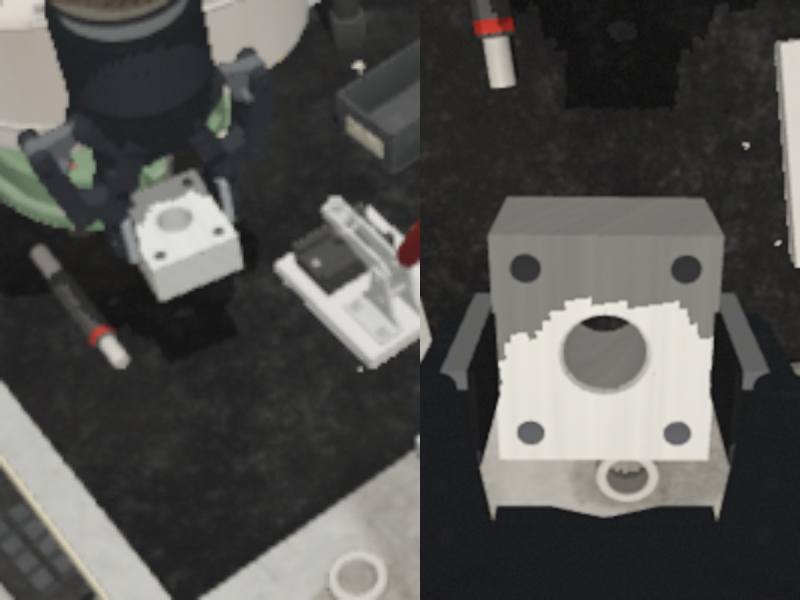

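Block held flat; its bore is at wrist pixel about (317.5,276.5).

>>> jog_arm --slide '[[-0.25,0.04,-0.05],[-0.5,0.08,-0.05],[-0.75,0.12,-0.05],[-0.954,0.154,-0.05],[-0.954,0.154,-0.05],[-0.954,0.154,-0.05],[-0.954,0.154,-0.05],[-0.954,0.154,-0.05]]' --angular '[[0,0,0],[0,0,-0.036],[0,0,-0.072],[0,0,-0.072],[0,0,-0.072],[0,0,-0.072],[0,0,-0.072],[0,0,-0.072]]' --grip '[50,50,50,50,50,50,50,50]'

```text
time_s: 16.5
position: [0.4697, -0.1664, 0.1574]
ee_rot: [0.723, 0.691, -0.0, -0.002]
contact_force: [-0.4, 0.2, -2.6]
grip_width: 0.0501
finger_force: 74.3
```

```bash
python3 -c "
from h import *
w=snap('wrist','pics/w11.png'); p=r.get_state()['position']; zt=p[2]+.0172
g=cv2.cvtColor(w['image'],6); 
# dark dots on the block top
b=((g<110)*255).astype(np.uint8); n,l,st,c=cv2.connectedComponentsWithStats(b)
for k in range(1,n):
  if 60<st[k,4]<1500 and 250<c[k][0]<385 and 210<c[k][1]<340: print(st[k],c[k].round(1),px(w,*c[k],zt).round(4),px(w,c[k][0]+14,c[k][1]+0).round(4))
print(p); plan(.5853,-.2155,.15,-.046)"
```

```text
[270 227  16  15 190] [277.2 233.7] [ 0.4518 -0.1448  0.1751] [ 0.4582 -0.1448  0.1758]
[350 228  16  14 182] [357.6 234.3] [ 0.4878 -0.1467  0.1751] [ 0.4941 -0.147   0.175 ]
[274 311  13  11 107] [280.  315.8] [ 0.4494 -0.1886  0.1751] [ 0.4563 -0.1889  0.1751]
[347 311  13  11 108] [353.2 316.2] [ 0.4853 -0.1904  0.1751] [ 0.4924 -0.1916  0.1739]
[ 0.46998879 -0.16634816  0.15785621]
t 16.55 p [ 0.47   -0.1663  0.1579] yaw -0.046 F [-0.9 -1.3 -2.8] w 0.0505 ff 74.31431293487549 
slide [-0.292, 0.783, 0.05] ang [-0.001, -0.001, 0.0] rows 4.0
```

>>> jog_arm --slide '[[-0.1,0.26,0],[-0.19,0.52,0],[-0.283,0.792,0],[-0.283,0.792,0],[-0.283,0.792,0.2],[-0.283,0.792,0.4],[-0.283,0.792,0.6],[-0.283,0.792,0.7],[-0.283,0.792,0.7],[-0.283,0.792,0.7]]' --angular '[[0,0,0],[0,0,0],[0,0,0],[0,0,0],[0,0,0],[0,0,0],[0,0,0],[0,0,0],[0,0,0],[0,0,0]]' --grip '[50,50,50,50,50,50,50,50,50,50]'

```text
time_s: 17.38
position: [0.5866, -0.2143, 0.0528]
ee_rot: [0.723, 0.691, -0.0, -0.001]
contact_force: [0.3, -0.6, -3.2]
grip_width: 0.0503
finger_force: 74.5
```

```bash
python3 -c "
from h import *
plan(.5867,-.2142,.0275,-.046)
w=snap('wrist','pics/w12.png')
cv2.imwrite('pics/c12.png',cv2.resize(w['image'][150:350,200:440],None,fx=3,fy=3,interpolation=2))"
```

```text
t 17.3833 p [ 0.5866 -0.2143  0.0528] yaw -0.046 F [ 0.3 -0.6 -3.2] w 0.0503 ff 74.4844114780426 
slide [0.0, 0.001, 0.169] ang [-0.002, -0.001, 0.0] rows 1.0
```

View pics/c12.png

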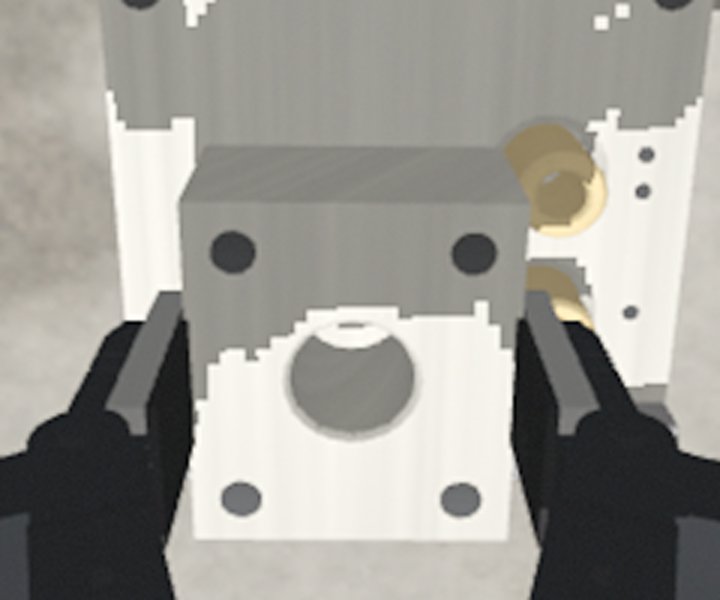

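The block is over the base, square, just to -x of both bushes. I'll lower it gently.

>>> jog_arm --slide '[[0,0,0.05],[0,0,0.1],[0,0,0.13],[0,0,0.15],[0,0,0.16],[0,0,0.17],[0,0,0.17],[0,0,0.17]]' --angular '[[0,0,0],[0,0,0],[0,0,0],[0,0,0],[0,0,0],[0,0,0],[0,0,0],[0,0,0]]' --grip '[50,50,50,50,50,50,50,50]'

```text
time_s: 18.1
position: [0.5873, -0.2159, 0.0286]
ee_rot: [0.724, 0.69, 0.0, 0.0]
contact_force: [0.0, -0.8, -3.5]
grip_width: 0.0498
finger_force: 74.6
```

>>> jog_arm --slide '[[0,0,0.006],[0,0,0.01],[0,0,0.012],[0,0,0.012],[0,0,0.012]]' --angular '[[0,0,0],[0,0,0],[0,0,0],[0,0,0],[0,0,0]]' --grip '[50,50,50,50,50]'

```text
time_s: 18.52
position: [0.5874, -0.2159, 0.0273]
ee_rot: [0.724, 0.69, 0.0, 0.0]
contact_force: [-0.4, 0.0, 1.1]
grip_width: 0.0501
finger_force: 74.8
```

>>> jog_arm --slide '[[-0.01,0,0],[-0.02,0,0],[-0.03,0,0],[-0.035,0,0],[-0.04,0,0],[-0.045,0,0],[-0.045,0,0]]' --angular '[[0,0,0],[0,0,0],[0,0,0],[0,0,0],[0,0,0],[0,0,0],[0,0,0]]' --grip '[50,50,50,50,50,50,50]'

```text
time_s: 19.1
position: [0.5874, -0.2219, 0.0273]
ee_rot: [0.724, 0.69, 0.001, -0.0]
contact_force: [0.8, 4.7, 3.4]
grip_width: 0.0504
finger_force: 75.4
```

>>> jog_arm --slide '[[-0.005,0.01,0],[-0.01,0.02,0],[-0.01,0.03,0],[-0.01,0.035,0],[-0.01,0.04,0],[-0.01,0.04,0]]' --angular '[[0,0,0],[0,0,0],[0,0,0],[0,0,0],[0,0,0],[0,0,0]]' --grip '[50,50,50,50,50,50]'

```text
time_s: 19.6
position: [0.5894, -0.222, 0.0275]
ee_rot: [0.723, 0.69, -0.002, -0.006]
contact_force: [-11.8, 8.3, 15.1]
grip_width: 0.0502
finger_force: 76.6
```

```bash
cat > m.py <<'E'
from h import *
w=snap('wrist','pics/wm.png'); p=r.get_state()['position']
g=cv2.cvtColor(w['image'],6); b=((g<110)*255).astype(np.uint8); n,l,st,c=cv2.connectedComponentsWithStats(b)
D=[]
for k in range(1,n):
  if 60<st[k,4]<400 and 255<c[k][0]<375 and 210<c[k][1]<340 and abs(st[k,2]-st[k,3])<6:
    q=px(w,*c[k],.044); D.append(q); print(c[k].round(1),q.round(4),[px(w,c[k][0]+a,c[k][1])[2].round(4) for a in(-12,12)])
print('block',np.mean(D,0).round(4),len(D))
i=w['image'].astype(int); m=(((i[:,:,2]-i[:,:,0])>35)*255).astype(np.uint8); m[:,:300]=0;m[:160]=0;m[300:]=0;m[:,450:]=0
n,l,st,c=cv2.connectedComponentsWithStats(m)
for k in range(1,n):
  if st[k,4]>20:
    v,u=np.nonzero(l==k); P=np.array([px(w,a,b) for a,b in zip(u,v)]); T=P[abs(P[:,2]-.028)<.004]
    print('brass',st[k],len(T),P.max(0).round(4),P.min(0).round(4),T.mean(0).round(4) if len(T) else '',T.max(0).round(4) if len(T) else '',T.min(0).round(4) if len(T) else '')
plan(.5892,-.2222,.0275,-.046)
E
python3 m.py
```

```text
[277.  233.6] [ 0.5713 -0.201   0.044 ] [np.float64(0.0456), np.float64(0.046)]
[357.3 234.1] [ 0.6076 -0.2028  0.044 ] [np.float64(0.0444), np.float64(0.0451)]
[353.1 315.9] [ 0.6052 -0.2466  0.044 ] [np.float64(0.0456), np.float64(0.0448)]
block [ 0.5947 -0.2168  0.044 ] 3
brass [ 370  191   41   44 1244] 741 [ 0.639  -0.146   0.1712] [ 0.5935 -0.2105  0.0064] [ 0.6268 -0.201   0.0281] [ 0.6358 -0.1929  0.0305] [ 0.6183 -0.2105  0.024 ]
brass [382 246  24  27 152] 26 [ 0.6376 -0.146   0.1712] [ 0.5935 -0.2384  0.0095] [ 0.6315 -0.2281  0.0267] [ 0.6343 -0.2242  0.0289] [ 0.6254 -0.2326  0.0241]
t 19.65 p [ 0.5894 -0.222   0.0274] yaw -0.047 F [-12.4   8.5  14. ] w 0.0502 ff 76.56031966209412 
slide [-0.001, -0.001, -0.0] ang [-0.007, -0.003, -0.0] rows 1.0
```

By the numbers the block face is about 2 mm short of the bushes, yet there is 12 N in x and 15 N upward. So the +x fingertip is probably rubbing on bush 1. I'll back off, set the block down and regrip 4 mm higher.

>>> jog_arm --slide '[[0.005,-0.02,0],[0.01,-0.04,0],[0.01,-0.04,0],[0.01,-0.04,0],[0.01,-0.04,0],[0.01,-0.04,0],[0.01,-0.04,-0.015],[0.01,-0.04,-0.03],[0.01,-0.04,-0.03]]' --angular '[[0,0,0],[0,0,0],[0,0,0],[0,0,0],[0,0,0],[0,0,0],[0,0,0],[0,0,0],[0,0,0]]' --grip '[50,50,50,75,75,75,75,75,75]'

```text
time_s: 20.4
position: [0.5872, -0.223, 0.0318]
ee_rot: [0.724, 0.69, 0.0, 0.0]
contact_force: [-0.3, -0.1, -0.6]
grip_width: 0.0639
finger_force: 0.0
```

```bash
python3 m.py
```

```text
[278.1 227.6] [ 0.5691 -0.2006  0.044 ] [np.float64(0.0458), np.float64(0.045)]
[356.2 227.8] [ 0.6053 -0.2025  0.044 ] [np.float64(0.0451), np.float64(0.0445)]
[281.3 307.1] [ 0.5669 -0.2443  0.044 ] [np.float64(0.0446), np.float64(0.0448)]
[352.4 308.1] [ 0.603  -0.2465  0.044 ] [np.float64(0.0449), np.float64(0.0445)]
block [ 0.586  -0.2235  0.044 ] 4
brass [ 371  186   41   43 1237] 739 [ 0.6385 -0.1461  0.1751] [ 0.5897 -0.2106  0.0055] [ 0.6264 -0.201   0.0281] [ 0.6354 -0.1928  0.0306] [ 0.6177 -0.2106  0.024 ]
brass [373 240  33  38 428] 141 [ 0.6364 -0.1461  0.1751] [ 0.5897 -0.2387  0.0061] [ 0.6196 -0.2311  0.0276] [ 0.633  -0.2258  0.03  ] [ 0.6166 -0.2387  0.024 ]
t 20.45 p [ 0.5871 -0.2229  0.0317] yaw -0.047 F [ 0.5 -0.5 -0.6] w 0.0643 ff 0.0 
slide [0.006, 0.014, 0.028] ang [0.0, 0.0, -0.001] rows 1.0
```

>>> jog_arm --slide '[[0,0,-0.002],[0,0,-0.002],[0,0,-0.002],[0,0,-0.002],[0,0,-0.002]]' --angular '[[0,0,0],[0,0,0],[0,0,0],[0,0,0],[0,0,0]]' --grip '[50,50,50,50,50]' --squeeze 70

```text
time_s: 20.87
position: [0.5873, -0.2228, 0.0322]
ee_rot: [0.724, 0.69, 0.0, 0.001]
contact_force: [-0.4, 0.7, 4.7]
grip_width: 0.05
finger_force: 73.8
```

>>> jog_arm --slide '[[-0.01,0.005,0],[-0.01,0.01,0],[-0.01,0.015,0],[-0.01,0.02,0],[-0.01,0.025,0]]' --angular '[[0,0,0],[0,0,0],[0,0,0],[0,0,0],[0,0,0]]' --grip '[50,50,50,50,50]'

```text
time_s: 21.28
position: [0.5879, -0.2228, 0.0324]
ee_rot: [0.723, 0.691, -0.002, -0.004]
contact_force: [-11.2, 4.4, 14.3]
grip_width: 0.0498
finger_force: 75.0
```

Most likely base friction under too much down-force. I'll ease up in z.

>>> jog_arm --slide '[[0,0,-0.005],[0,0,-0.01],[0,0,-0.01],[0,0,-0.01]]' --angular '[[0,0,0],[0,0,0],[0,0,0],[0,0,0]]' --grip '[50,50,50,50]'

```text
time_s: 21.62
position: [0.5886, -0.2228, 0.0324]
ee_rot: [0.723, 0.69, -0.001, -0.003]
contact_force: [-4.6, 3.5, 7.3]
grip_width: 0.0495
finger_force: 74.1
```

>>> jog_arm --slide '[[0,0,-0.005],[0,0,-0.01],[0,0,-0.01],[0,0,-0.01]]' --angular '[[0,0,0],[0,0,0],[0,0,0],[0,0,0]]' --grip '[50,50,50,50]'

```text
time_s: 21.95
position: [0.5894, -0.223, 0.0329]
ee_rot: [0.724, 0.69, -0.0, -0.002]
contact_force: [-0.9, 3.1, -4.3]
grip_width: 0.0498
finger_force: 73.0
```

```bash
python3 m.py
```

```text
[278.1 227.8] [ 0.5711 -0.2013  0.044 ] [np.float64(0.0467), np.float64(0.0451)]
[356.  228.1] [ 0.6075 -0.2031  0.044 ] [np.float64(0.0464), np.float64(0.0455)]
[281.4 306.9] [ 0.569  -0.2449  0.044 ] [np.float64(0.0447), np.float64(0.0442)]
[352.3 307.7] [ 0.6052 -0.247   0.044 ] [np.float64(0.0458), np.float64(0.0458)]
block [ 0.5882 -0.2241  0.044 ] 4
brass [ 368  186   40   43 1155] 699 [ 0.6391 -0.1466  0.1764] [ 0.5924 -0.211   0.006 ] [ 0.6267 -0.2011  0.0281] [ 0.6357 -0.1929  0.0307] [ 0.6181 -0.211   0.024 ]
brass [373 240  30  29 290] 126 [ 0.6373 -0.224   0.0303] [ 0.6206 -0.2368  0.0088] [ 0.6294 -0.2271  0.0277] [ 0.6342 -0.2241  0.0303] [ 0.6246 -0.2343  0.0242]
t 22.0 p [ 0.5894 -0.2231  0.0329] yaw -0.047 F [-1.3  3.8 -3.9] w 0.0497 ff 73.0022943019867 
slide [0.006, -0.002, 0.036] ang [-0.002, -0.001, -0.001] rows 1.0
```

It was friction. With the block nearly weightless I continue in +x.

>>> jog_arm --slide '[[0,0.007,0],[0,0.014,0],[0,0.02,0],[0,0.025,0],[0,0.025,0]]' --angular '[[0,0,0],[0,0,0],[0,0,0],[0,0,0],[0,0,0]]' --grip '[50,50,50,50,50]'

```text
time_s: 22.42
position: [0.5927, -0.2233, 0.0337]
ee_rot: [0.723, 0.691, -0.001, -0.003]
contact_force: [-5.8, 4.9, -1.2]
grip_width: 0.0501
finger_force: 73.3
```

>>> jog_arm --slide '[[-0.005,0.005,0.008],[-0.01,0.01,0.014],[-0.01,0.01,0.014],[-0.01,0.01,0.014],[-0.01,0.01,0.014]]' --angular '[[0,0,0],[0,0,0],[0,0,0],[0,0,0],[0,0,0]]' --grip '[50,50,50,50,50]'

```text
time_s: 22.83
position: [0.5931, -0.2233, 0.0327]
ee_rot: [0.723, 0.691, -0.001, -0.005]
contact_force: [-10.1, 9.0, 6.0]
grip_width: 0.0496
finger_force: 74.2
```

```bash
python3 m.py
```

```text
[277.9 227.8] [ 0.5747 -0.2016  0.044 ] [np.float64(0.0462), np.float64(0.0468)]
[355.8 228. ] [ 0.6111 -0.2032  0.044 ] [np.float64(0.0458), np.float64(0.0447)]
[281.3 307.7] [ 0.5727 -0.2456  0.044 ] [np.float64(0.0458), np.float64(0.0456)]
[352.3 307.9] [ 0.609  -0.2471  0.044 ] [np.float64(0.0451), np.float64(0.0453)]
block [ 0.5919 -0.2244  0.044 ] 4
brass [ 364  187   38   41 1007] 600 [ 0.639  -0.1473  0.1764] [ 0.5968 -0.2101  0.0065] [ 0.6287 -0.2007  0.0281] [ 0.6361 -0.1927  0.0303] [ 0.6205 -0.2101  0.0241]
brass [373 240  21  17 145] 36 [ 0.6337 -0.1473  0.1764] [ 0.5968 -0.2296  0.0108] [ 0.6301 -0.226   0.0272] [ 0.6326 -0.2247  0.031 ] [ 0.6281 -0.2275  0.0246]
t 22.8833 p [ 0.593  -0.2233  0.0327] yaw -0.046 F [-10.4  10.3   6.6] w 0.0496 ff 74.1599178314209 
slide [0.006, -0.026, 0.035] ang [-0.006, -0.004, 0.0] rows 1.0
```

>>> jog_arm --slide '[[-0.004,0.004,-0.002],[-0.01,0.01,-0.004],[-0.01,0.01,-0.004],[-0.01,0.01,-0.004],[-0.01,0.01,-0.004],[-0.01,0.01,-0.004],[-0.01,0.01,-0.004],[-0.01,0.01,-0.004]]' --angular '[[0,0,0],[0,0,0],[0,0,0],[0,0,0],[0,0,0],[0,0,0],[0,0,0],[0,0,0]]' --grip '[50,50,50,50,50,50,50,50]'

```text
time_s: 23.55
position: [0.5932, -0.2234, 0.0328]
ee_rot: [0.723, 0.691, -0.001, -0.008]
contact_force: [-12.8, 12.1, 8.3]
grip_width: 0.0498
finger_force: 74.4
```

```bash
python3 m.py
```

```text
[277.8 227.7] [ 0.5748 -0.2018  0.044 ] [np.float64(0.0463), np.float64(0.0459)]
[355.8 228. ] [ 0.6112 -0.2033  0.044 ] [np.float64(0.0453), np.float64(0.046)]
[281.2 307.6] [ 0.5728 -0.2458  0.044 ] [np.float64(0.0456), np.float64(0.045)]
[352.3 307.8] [ 0.6091 -0.2471  0.044 ] [np.float64(0.0458), np.float64(0.044)]
block [ 0.592  -0.2245  0.044 ] 4
brass [ 364  186   38   42 1013] 607 [ 0.6388 -0.1479  0.1768] [ 0.5975 -0.21    0.0062] [ 0.6287 -0.2007  0.0282] [ 0.6365 -0.1927  0.031 ] [ 0.6202 -0.21    0.0241]
brass [373 240  21  17 145] 37 [ 0.6338 -0.2241  0.0291] [ 0.6236 -0.2296  0.0114] [ 0.6303 -0.2262  0.0269] [ 0.6334 -0.2247  0.0291] [ 0.6283 -0.2286  0.0241]
t 23.6 p [ 0.5931 -0.2234  0.0328] yaw -0.046 F [-12.6  13.3   9.3] w 0.0501 ff 74.37682271003723 
slide [0.006, -0.026, 0.035] ang [-0.009, -0.006, -0.0] rows 1.0
```

```bash
python3 -c "
from station import r
print(r.get_state()['contact_force']); print(r.job_done())"
```

```text
[-12.61965505  13.31782616   9.3211015 ]
the job is handed in; nothing more can be done
None
```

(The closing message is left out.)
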